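Clamp a sawn block in the cam fixture

ROBOT

A 7-joint arm with a two-finger parallel gripper is mounted at the origin on the work surface. World frame = base frame: x ahead of the robot, y to its left, z up, the work surface at z = 0. Lengths are in m, angles in degrees, forces in N, time in s.
With the tool pointing down it reaches from about 0.4 to 0.85 m from the base axis. Payload 4.5 kg.
Tool frame: the origin (TCP) lies between the finger pads; the fingertips stand 8 mm ahead of it and the grasp point (between the pads) lies 11 mm behind it; z points along the fingers, y is the direction in which the jaws open and shut (so a half turn about z gives the same grasp; the last joint's range is limited). The gripper opens to 88 mm and grips with 3 to 60 N. Pads are 18 mm wide; open, the fingers measure 123 mm over their backs; the gripper's body (75 mm by 187 mm) begins 45 mm behind the grasp point.
Start: joints at [71.837, 39.483, -11.15, 89.685, 9.013, 51.709, -12.324], TCP at [0.215, -0.587, 0.225] pointing down, gripper open.
Joint ranges: [-172.22, 172.22], [-26.19, 119.32], [-84.43, 86.54], [7.71, 146.69], [-57.33, 237.33], [2.42, 119.75], [-152.13, 152.13]. Speed limits (degrees/s): [147.25, 147.25, 180, 180, 180, 180, 180].

INTERFACE

Orientations are given as a 3x3 rotation matrix whose columns are the frame's x, y, z axes.
In Python, from bench import ctrl gives the robot as it stands.
- The arm moves only by the tool jog_arm, never from a script. Its argument "targets" is a list that holds one entry, the list of rows, each a list of 7 numbers: the turn, a rotation vector about the world's x, y, z in rad, then the shift along the world's x, y, z in mm, then the opening, from 0 (shut) to 1 (fully open). In form: [[[ax, ay, az, tx, ty, tz, gripper], ...]]. A call has 1 to 12 rows; each row is the pose to reach, as a shift and turn from the pose commanded when the call began; what a row does not reach only later rows make up. A row lasts 1/10 s, in which the tool goes at most 50 mm and 8.59 degrees, less where a joint would pass 70% of its speed; a pose out of reach is approached as far as the arm can. A call with a gripper value outside its range is refused whole. The fingers move at their own pace and stop on an object; the grip force is fixed at half the most. Time passes only in rows, so rows that repeat a pose let the fingers close. It gives the time, the measured TCP pose, the force and the opening at its end, in the units of the state.
- ctrl.sense(): the state, without advancing time (a new reading comes with each control period).
- ctrl.capture(name): name is "scene" or "top" or "wrist"; returns a dict with "frame" (420x560x3 uint8, red, green, blue), "depth" (420x560 float32, m along the optical axis (not along the pixel's ray), 0 where there is no reading), "mtx" (3x3 intrinsics, pixels), "R" (3x3) and "t" (3): a world point X has camera coordinates R X + t; the wrist camera has in their place "mount" (4x4, takes a point from camera to tool coordinates, whose origin is the TCP and whose axes are the flange's). Camera axes: x right, y down, z forward; pixel columns grow to the right and rows downward; lengths in m; the calibration is good to about 2 mm. A picture is of the moment at which its call begins: read the wrist's pose just before it.
- ctrl.close_job(): hands the job in, once; it reports no verdict.
Trained networks look in a picture, given as the dict that the camera call returned (one of the last four; its "shot" number tells which), for a name from the list of things; names that differ only in an ending like _2 or _b are one class to them, and where a whole thing is asked for, a point or a joint stands for the part that bears it (a point fixed in the world has none). Each returns a list of dicts, best first, with "conf" (0 to 1); they miss things now and then, are a little off and sometimes report something else, mostly with a low value. They report only what shows in the picture. A call takes as long as a camera call. They do not tell look-alikes from the thing itself.
- ctrl.spot_in(name, picture): "location" ([x, y, z] in m, in world coordinates, good to about 4 mm: the middle of the surface that is visible of it).
The state is a dict: "t": time; "joint_pos": joint angles; "qd": joint speeds; "joint_torque": joint torques, N m; "tool_pos": TCP position; "orientation": TCP orientation; "contact_force": force on the tool from outside, world axes, zero at the start; "moment": the same for the moment, N m; "width": finger opening in m.
Only numpy, scipy, OpenCV 4.12 (cv2) and the standard library are available. Lean on these libraries where they do the work, as an engineer would, in place of code of your own. Each camera call takes 0.05 s, during which the arm holds its last target. There are 200 camera calls.

TASK

Stand the sawn aluminium block upright in the nest of the blue cam fixture and let go of it, then turn the crank gently counter-clockwise until the follower rests in the cam's flat dwell and the orange jaw holds the block against the steel anvil. Let go of the crank and leave it so. Leave the other things on the bench alone.

Things in the scene. Friction and masses are not known exactly. Their poses are not given: they have to be found in the camera images.
- fixture: Manual cam clamp: blue base plate 150 x 360 x 20 mm (its top is 20 mm above the bench). Origin: on the bench under it, 5 mm towards its -y from the plate's middle. x across, y along the clamp axis: anvil and nest at -y, camshaft at +y. The nest lies 70 mm to -y and the camshaft axis 95 mm to +y of the origin.
- nest (a point): Where the middle of the block's underside belongs: on the grey nest pad, 24 mm above the bench. Fixture axes. The anvil face is 18 mm to -y of it; the open jaw's face 27 mm to +y, so a 36 mm block has 9 mm of play along y. Both faces are 46 mm wide (x) and end 32 to 35 mm above the pad; no walls at +x and -x, where the gripper's fingers can pass.
- camshaft_top (a point): Top middle of the upright camshaft (brass cap), 76 mm above the bench; only the knob stands higher. Below it the brass cam, 29 to 46 mm above the bench: base radius 20 mm, and a lobe of two round noses (33 mm) with the flat dwell between them (32.5 mm from the axis), each nose 0.24 rad from the flat's middle. The crank is clocked anew on the cam each time, so its angle does not tell the cam's.
- crank: Steel crank arm on the camshaft, 10 mm thick, its top 71 mm above the bench. Origin on the shaft's axis at bench level, z up; it points along its own +y to the knob, 55 mm from the axis. It starts up to 1.75 rad either side of the fixture's +y. To bring the flat to the roller takes 1.6 to 3.2 rad counter-clockwise from the start; an end stop comes 1.8 rad after the flat.
- knob_mid (a point): Middle of the red knob, 96 mm above the bench: upright cylinder, 22 mm diameter, 72 to 116 mm above the bench; spins freely, so it can be held without turning; hold it lightly (20 to 30 N). Push felt: under 1 N at first, 2 to 4 N up the lobe, 5 to 7 N as the jaw clamps; it fades to about nothing past the first nose, in the flat, and rises again against the second nose. Let go near mid-flat the crank settles there; elsewhere on the lobe it springs away.
- jaw: Orange jaw, 46 x 12 x 34 mm, sprung on the end of the follower slide; its frame is parallel to the fixture's, coincides with it when open and moves to the fixture's -y as it closes: up to 9 mm, until the block is home against the anvil; the last 3 to 4 mm of the slide's travel compress the jaw's spring.
- block: The sawn aluminium block, 50 (x) x 36 (y) x 45 (z) mm, 0.15 to 0.3 kg, standing on the bench; origin at the centre of its underside. It belongs in the nest upright with its 36 mm width along the clamp axis (its x parallel to the fixture's x, either way round), held by the 50 mm length between the fingers.
- junction_box: Bystander: grey and white plastic box, 64 x 64 x 36 mm, loose; origin at the centre of its underside.
- spacer: Bystander: brass tube, 44 mm diameter, 40 mm tall, standing loose; origin at the centre of its underside.
- slide: Aluminium follower slide between cam and jaw, with the roller at its cam end. Its frame is parallel to the fixture's; with the roller on the cam's base circle the two coincide. The lobe moves it to the fixture's -y: by shape 13 mm on its two noses, 12.5 mm in the flat between them; clamped on the block the parts give, and it is about 11.5 and 11 mm. A return spring keeps the roller on the cam.
- tape_measure: Bystander: yellow tape measure, 66 x 38 x 62 mm, loose; to be left alone.
Things that resemble listed ones, but are neither listed nor needed, are in the scene too. What is shaped like the block but purple or red is not meant.

How it is judged:
By the outcome, as a careful person would: the job done as asked, in the order asked, and still so for the second after the job is handed in, with the robot touching nothing.
It also fails if it takes over 72 s, if anything falls off the work surface, if the arm or the gripper's body presses on something with over 40 N, if the wrist force passes 120 N, or if a joint passes its speed limit or range.

## Working session

There is one attempt and no reset: what is moved stays moved. The work goes in short steps, Python scripts to look and compute and a tool call to move; the robot and the scene stay as the last step left them, time stands still between calls to the robot, and variables do not carry over. Pictures are saved under pics/ and viewed, about 8 in all and at most 12, crops included, and the job is handed in when it is done.

Besides the shell and the picture viewer there is one more tool, called as name(argument=value, ...), one argument or row to a line, values as JSON. jog_arm: Moves the arm, as the interface text tells. Its arguments: {"type":"object","properties":{"targets":{"type":"array","items":{"type":"array","items":{"type":"array","items":{"type":"number"}}}}},"required":["targets"]}

```bash
mkdir -p pics; cat > h.py <<'E'
from bench import ctrl
import numpy as np, cv2
def save(c,n,crop=None,s=1):
    f=c["frame"][:,:,::-1]
    if crop: f=f[crop[1]:crop[3],crop[0]:crop[2]]
    cv2.imwrite("pics/"+n,cv2.resize(f,None,fx=s,fy=s,interpolation=cv2.INTER_CUBIC))
def pose(c,st=None):
    if "R" in c: return np.array(c["R"]),np.array(c["t"])
    M=np.eye(4);M[:3,:3]=st["orientation"];M[:3,3]=st["tool_pos"]
    T=np.linalg.inv(M@np.array(c["mount"]));return T[:3,:3],T[:3,3]
def cloud(c,st=None):
    R,t=pose(c,st);d=c["depth"];K=np.array(c["mtx"])
    v,u=np.mgrid[:d.shape[0],:d.shape[1]]
    P=np.stack([(u-K[0,2])/K[0,0]*d,(v-K[1,2])/K[1,1]*d,d],-1)
    X=(P-t)@R; X[d==0]=np.nan
    return X
def proj(c,X,st=None):
    R,t=pose(c,st);p=np.array(c["mtx"])@(R@np.array(X)+t);return (p[:2]/p[2]).round(0)
E
python3 - <<'E'
from h import *
s=ctrl.sense();print(s)
c=ctrl.capture("top");save(c,"top.png",s=1.4)
for n in ["fixture","nest","camshaft_top","crank","knob_mid","jaw","block","slide","junction_box","spacer","tape_measure"]:
    print(n,[(np.round(d["location"],3).tolist(),round(d["conf"],2),proj(c,d["location"]).tolist()) for d in ctrl.spot_in(n,c)])
E
```

```text
{'t': 0.0, 'joint_pos': array([ 71.83852037,  39.53344844, -11.14608746,  89.74523291,
         9.01193325,  51.7096547 , -12.32552768]), 'qd': array([-0.04880628, -0.06049317,  0.0326449 , -0.01415903,  0.01522156,
        0.08015524, -0.05093081]), 'joint_torque': array([-2.66857014e-04, -5.27568233e+01, -1.26687806e+00, -1.53431547e+01,
       -5.25578996e-02,  6.45145090e-03,  1.60375153e-04]), 'tool_pos': array([ 0.21450383, -0.5863278 ,  0.22400605]), 'orientation': array([[ 9.39080482e-01,  3.43696519e-01, -7.42793703e-04],
       [ 3.43697303e-01, -9.39078945e-01,  1.70288004e-03],
       [-1.12267984e-04, -1.85443760e-03, -9.99998274e-01]]), 'contact_force': array([-0.25669186,  0.18292639,  0.83127905]), 'moment': array([-0.01811676,  0.01970253, -0.00302544]), 'width': 0.0884031098699414}
fixture [([0.563, 0.077, 0.019], 0.6, [231.0, 194.0])]
nest [([0.561, 0.075, 0.018], 0.88, [232.0, 195.0])]
camshaft_top [([0.56, 0.073, 0.021], 0.57, [232.0, 195.0])]
crank [([0.585, 0.188, 0.071], 0.65, [191.0, 183.0])]
knob_mid [([0.595, 0.21, 0.114], 0.44, [180.0, 177.0])]
jaw [([0.565, 0.038, 0.059], 0.67, [243.0, 192.0])]
block [([0.438, -0.353, 0.044], 0.78, [376.0, 240.0]), ([0.351, -0.293, 0.043], 0.74, [355.0, 269.0]), ([0.441, -0.45, 0.046], 0.65, [409.0, 239.0]), ([0.442, 0.364, 0.056], 0.3, [128.0, 232.0])]
slide [([0.563, 0.076, 0.046], 0.76, [230.0, 193.0])]
junction_box [([0.449, -0.2, 0.038], 0.89, [323.0, 235.0])]
spacer [([0.574, -0.301, 0.043], 0.63, [358.0, 193.0])]
tape_measure [([0.439, 0.363, 0.06], 0.95, [128.0, 232.0]), ([0.564, 0.036, 0.057], 0.22, [244.0, 193.0])]
```

View pics/top.png

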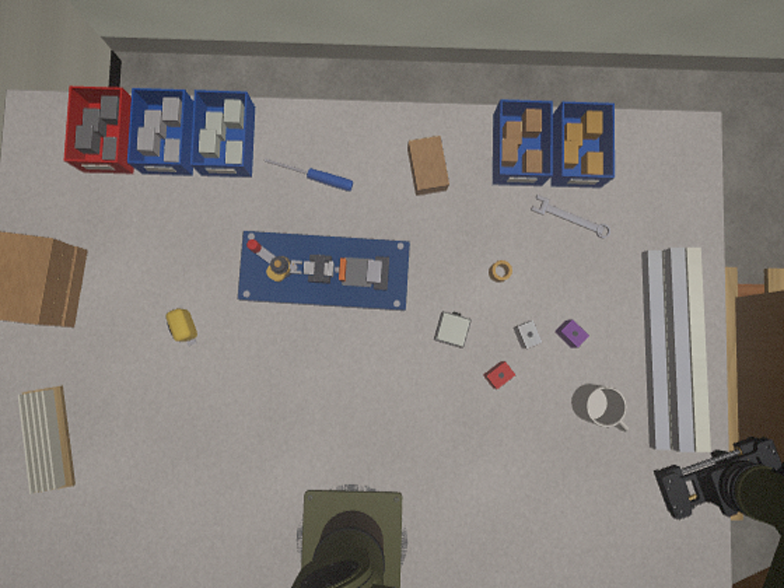

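The top view (scaled by 1.4) shows three block-shaped things. The grey aluminium one is at about (526,336), the purple one at (573,333) and the red one at (500,375). Boxes of grey blocks stand at the back left. The free grey block is the one to use. The fixture is at (325,270), with the nest to the right (-y), the camshaft at (278,265) and the red knob at (254,245).

```bash
cat >> h.py <<'E'
def rect(X,m):
    P=X[m&~np.isnan(X[...,0])][:,:2].astype(np.float32)
    return cv2.minAreaRect(P*1000), np.median(P,0), len(P)
E
python3 - <<'E'
from h import *
c=ctrl.capture("top");X=cloud(c);f=c["frame"].astype(int)
def near(p,r): return np.hypot(X[...,0]-p[0],X[...,1]-p[1])<r
print("block",rect(X,near((.438,-.353),.05)&(X[...,2]>.03)))
blue=(f[...,2]>f[...,0]+40)&(f[...,2]>f[...,1]+20)&near((.563,.07),.23)&(X[...,2]<.03)
print("plate",rect(X,blue))
print(proj(c,(.563,.07,.02)))
red=(f[...,0]>f[...,1]+70)&(f[...,0]>f[...,2]+70)&near((.595,.21),.05)&(X[...,2]>.09)
print("knob",rect(X,red))
o=c["frame"]
a=cv2.resize(o[150:235,160:310],None,fx=5,fy=5,interpolation=cv2.INTER_CUBIC)
b=cv2.resize(o[210:280,340:430],None,fx=5,fy=5,interpolation=cv2.INTER_CUBIC)[:,:]
w=a[:, :].copy()
cv2.imwrite("pics/crop.png",cv2.cvtColor(np.vstack([a[:,:],]),cv2.COLOR_RGB2BGR)[:, :])
E
```

```text
block (((441.380615234375, -359.5408630371094), (50.26556396484375, 38.26752471923828), 23.9965877532959), array([ 0.44037873, -0.3569712 ], dtype=float32), 230)
plate (((640.4960327148438, 73.98605346679688), (356.89678955078125, 291.1929931640625), 87.90658569335938), array([0.5681359 , 0.08085983], dtype=float32), 4123)
[233. 194.]
knob (((602.9345092773438, 211.68746948242188), (17.348384857177734, 17.7716121673584), 46.62677001953125), array([0.60323757, 0.21052778], dtype=float32), 41)
```

View pics/crop.png

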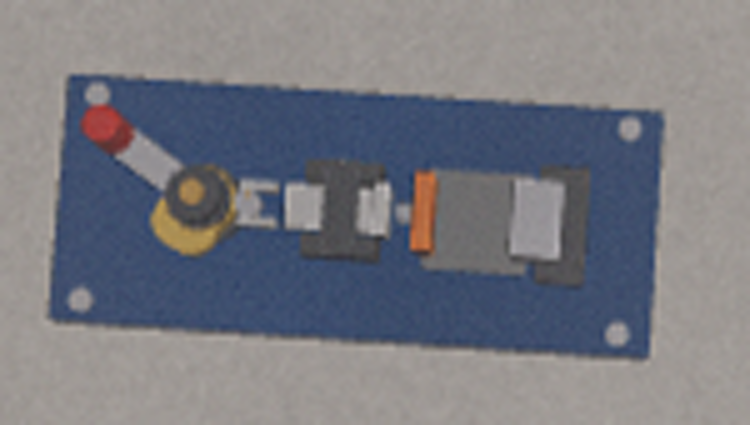

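The crop shows the plate tilted by a few degrees, the nest pad at (475,222) and the anvil at (540,220), on the right. The jaw is at (423,212) and is open. The cam lobe points down and to the left at about (185,240), so it needs roughly 2 rad counter-clockwise. I'll fit the plate properly and plan the pick.

```bash
python3 - <<'E'
from h import *
c=ctrl.capture("top");X=cloud(c);f=c["frame"].astype(int)
blue=((f[...,2]>f[...,0]+30)&(X[...,2]<.03)&(X[...,2]>.01)).astype(np.uint8)
n,l,s,_=cv2.connectedComponentsWithStats(blue);k=max([i for i in range(1,n)],key=lambda i:s[i,4] if 150<s[i,0]<300 and s[i,1]<200 and s[i,1]>140 else 0)
r,m,_=rect(X,l==k);print(r)
a=np.deg2rad(r[2]);ctr=np.array(r[0])/1000
d=np.array([np.cos(a),np.sin(a)]) if r[1][0]>r[1][1] else np.array([-np.sin(a),np.cos(a)])
if d[1]<0:d=-d
O=ctr-d*.005;print("y axis",d,np.degrees(np.arctan2(-d[0],d[1])),"O",O,"nest",O-.07*d,"shaft",O+.095*d)
E
```

```text
((568.0386352539062, 76.47358703613281), (358.3563232421875, 148.04196166992188), 87.9212417602539)
y axis [0.03627322 0.99934191] -2.078758239746091 O [0.56785727 0.07147688] nest [0.56531814 0.00152294] shaft [0.57130322 0.16641436]
```

jog_arm(
  targets=[
    [[0,0,0.14,20,20,0,1],[0,0,0.28,40,40,0,1],[0,0,0.42,60,60,0,1],[0,0,0.56,80,80,0,1],[0,0,0.7,100,100,0,1],[0,0,0.84,120,120,0,1],[0,0,0.98,140,140,0,1],[0,0,1.12,160,160,0,1],[0,0,1.26,180,180,0,1],[0,0,1.4,200,200,0,1],[0,0,1.54,215,215,0,1],[0,0,1.64,226,227,0,1]],
  ],
)

```text
t: 1.9
tool_pos: [0.4422, -0.3586, 0.225]
orientation: [[-0.414, 0.91, 0.001], [0.91, 0.414, 0.0], [-0.0, 0.001, -1.0]]
contact_force: [-0.5, -0.4, 0.3]
width: 0.0883
```

jog_arm(
  targets=[
    [[0,0,0,0,0,0,1],[0,0,0,0,0,0,1],[0,0,0,0,0,0,1]],
  ],
)

```text
t: 2.2
tool_pos: [0.4397, -0.3613, 0.2247]
orientation: [[-0.404, 0.915, -0.001], [0.915, 0.404, -0.001], [-0.0, -0.001, -1.0]]
contact_force: [-0.8, -0.2, 0.2]
width: 0.0882
```

```bash
cat > blk.py <<'E'
from h import *
import sys
s=ctrl.sense();c=ctrl.capture("wrist");X=cloud(c,s)
o=np.array(s["orientation"]);print("tcp",s["tool_pos"].round(4),"yaw_y",np.degrees(np.arctan2(o[1,1],o[0,1])),o[:,2].round(3),s["joint_pos"].round(0))
m=(X[...,2]>.035)&(X[...,2]<.055)&(np.hypot(X[...,0]-.441,X[...,1]+.358)<.045)
print(rect(X,m),np.nanmedian(X[...,2][m]))
print([(d["location"],d["conf"]) for d in ctrl.spot_in("block",c)])
save(c,"wrist1.png")
E
python3 blk.py
```

```text
tcp [ 0.4397 -0.3613  0.2247] yaw_y 23.846677712052905 [-0.001 -0.001 -1.   ] [ 56.  39. -36.  99.  28.  52.  32.]
(((441.82598876953125, -359.2135314941406), (49.20950698852539, 35.88421630859375), 23.530363082885742), array([ 0.44134575, -0.3583942 ], dtype=float32), 1286) 0.04528666945063635
[([0.4479, -0.4497, 0.0451], 0.97), ([0.4387, -0.3608, 0.0518], 0.89), ([0.3571, -0.2943, 0.0454], 0.87)]
```

View pics/wrist1.png

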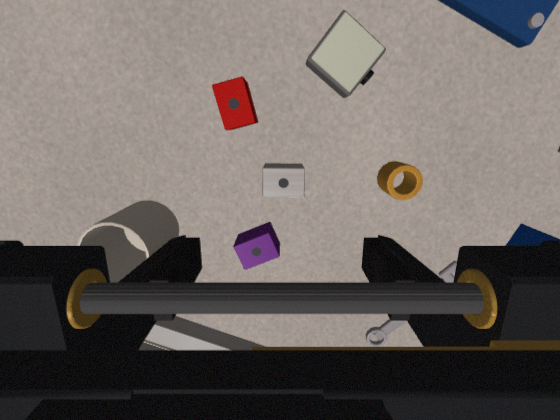

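Wrist view: the grey block is at (283,182), square to the jaws. Purple is at (256,247) and red at (235,103), so the choice is confirmed. The measured top is 49 x 36 mm at a height of 45 mm. The tool needs to shift by about (+2,+2).

jog_arm(
  targets=[
    [[0,0,0,2,2,-40,1],[0,0,0,2,2,-80,1],[0,0,0,2,2,-120,1],[0,0,0,2,2,-150,1],[0,0,0,2,2,-175,1],[0,0,0,2,2,-195,1],[0,0,0,2,2,-207,1],[0,0,0,2,2,-207,1],[0,0,0,2,2,-207,0.6],[0,0,0,2,2,-207,0.3],[0,0,0,2,2,-207,0.3],[0,0,0,2,2,-207,0.3]],
  ],
)

```text
t: 3.5
tool_pos: [0.4432, -0.3583, 0.0186]
orientation: [[-0.408, 0.913, 0.001], [0.913, 0.408, -0.001], [-0.001, 0.001, -1.0]]
contact_force: [-0.3, -0.3, 1.5]
width: 0.0586
```

jog_arm(
  targets=[
    [[0,0,0,0,0,0,0.3],[0,0,0,0,0,0,0.3],[0,0,0,0,0,0,0.3],[0,0,0,0,0,0,0.3]],
  ],
)

```text
t: 3.9
tool_pos: [0.4426, -0.3584, 0.0182]
orientation: [[-0.408, 0.913, -0.0], [0.913, 0.408, -0.001], [-0.001, -0.001, -1.0]]
contact_force: [-2.2, -0.9, 5.9]
width: 0.0493
```

jog_arm(
  targets=[
    [[0,0,0,0,0,15,0.3],[0,0,0,0,0,50,0.3],[0,0,0,0,0,90,0.3],[0,0,0,0,0,130,0.3],[0,0,-0.03,10,25,170,0.3],[0,0,-0.1,25,60,182,0.3],[0,0,-0.15,40,100,182,0.3],[0,0,-0.2,55,140,182,0.3],[0,0,-0.25,70,185,182,0.3],[0,0,-0.31,85,225,182,0.3],[0,0,-0.37,95,265,182,0.3],[0,0,-0.42,105,305,182,0.3]],
  ],
)

```text
t: 5.1
tool_pos: [0.5478, -0.0506, 0.2003]
orientation: [[0.001, 1.0, 0.0], [1.0, -0.001, 0.001], [0.001, 0.0, -1.0]]
contact_force: [1.2, 0.7, -2.7]
width: 0.05
```

jog_arm(
  targets=[
    [[0,0,-0.02,10,30,0,0.3],[0,0,-0.037,16,48,0,0.3],[0,0,-0.037,18,56,0,0.3],[0,0,-0.037,18,58,0,0.3],[0,0,-0.037,18,58,0,0.3],[0,0,-0.037,18,58,0,0.3]],
  ],
)

```text
t: 5.7
tool_pos: [0.5653, 0.0031, 0.1998]
orientation: [[0.039, 0.999, -0.001], [0.999, -0.039, -0.001], [-0.001, -0.001, -1.0]]
contact_force: [-0.0, -0.7, -1.1]
width: 0.0498
```

```bash
cat > fx.py <<'E'
from h import *
s=ctrl.sense();c=ctrl.capture("wrist");X=cloud(c,s);f=c["frame"].astype(int)
o=np.array(s["orientation"]);print(s["width"],"tcp",s["tool_pos"].round(4),"yaw_y",np.degrees(np.arctan2(o[1,1],o[0,1])),o[:,2].round(3),s["joint_pos"].round(0))
save(c,"wrist2.png")
for n in ["nest","jaw","camshaft_top","knob_mid","crank","slide","block"]:
    print(n,[(np.round(d["location"],3).tolist(),round(d["conf"],2),proj(c,d["location"],s).tolist()) for d in ctrl.spot_in(n,c)])
t=ctrl.capture("top");Y=cloud(t);g=t["frame"].astype(int)
# orange jaw top in both
for Z,k in((X,f),(Y,g)):
    m=(k[...,0]>k[...,2]+80)&(k[...,1]>k[...,2]+20)&(k[...,0]>k[...,1]+40)&(Z[...,2]>.045)&(Z[...,2]<.066)&(abs(Z[...,1]-.04)<.03)&(abs(Z[...,0]-.56)<.05)
    if m.sum()>5: print("jaw top",rect(Z,m),np.nanmedian(Z[...,2][m]))
E
python3 fx.py
```

```text
0.04981071273767492 tcp [0.5653 0.0031 0.1998] yaw_y -2.241382726134337 [-0.001 -0.001 -1.   ] [ 10.  38. -25. 101.  22.  45. -28.]
nest [([0.566, 0.096, 0.017], 0.7, [279.0, 101.0])]
jaw [([0.565, 0.039, 0.062], 0.69, [279.0, 157.0])]
camshaft_top [([0.572, 0.095, 0.018], 0.65, [284.0, 102.0])]
knob_mid [([0.565, 0.039, 0.06], 0.41, [279.0, 157.0]), ([0.467, -0.192, 0.038], 0.37, [212.0, 335.0])]
crank [([0.575, 0.16, 0.069], 0.95, [285.0, 19.0])]
slide [([0.564, 0.074, 0.045], 0.65, [277.0, 121.0])]
block [([0.566, 0.013, 0.229], 0.74, [281.0, 246.0]), ([0.567, 0.097, 0.02], 0.17, [279.0, 100.0])]
jaw top (((566.2943115234375, 35.86927032470703), (11.503445625305176, 44.544898986816406), 87.78076934814453), array([0.56660765, 0.0363877 ], dtype=float32), 553) 0.05910810086055643
```

View pics/wrist2.png

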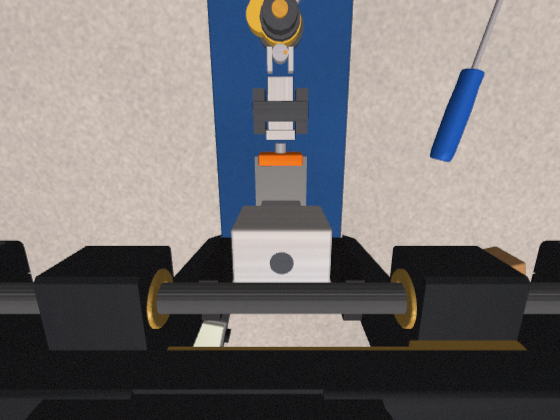

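The wrist view shows the block held square at (281,245), with the jaw ahead of it at (280,159) and the pad at (281,185). The jaw's top rectangle puts the nest at (0.565, 0.0025), which agrees with the plate fit to within 1.5 mm. I'll aim for the middle of the play, y = 0.007.

jog_arm(
  targets=[
    [[0,0,0.003,0,2,-30,0.3],[0,0,0.003,0,4,-60,0.3],[0,0,0.003,0,4,-85,0.3],[0,0,0.003,0,4,-105,0.3],[0,0,0.003,0,4,-118,0.3],[0,0,0.003,0,4,-128,0.3],[0,0,0.003,0,4,-136,0.3],[0,0,0.003,0,4,-142,0.3],[0,0,0.003,0,4,-147,0.3],[0,0,0.003,0,4,-151,0.3],[0,0,0.003,0,4,-154,0.3],[0,0,0.003,0,4,-154,0.3]],
  ],
)

```text
t: 7.35
tool_pos: [0.5657, 0.009, 0.0457]
orientation: [[0.034, 0.999, -0.0], [0.999, -0.034, -0.0], [-0.0, -0.0, -1.0]]
contact_force: [-0.6, 0.2, -1.2]
width: 0.0496
```

jog_arm(
  targets=[
    [[0,0,0,0,0,-1,0.3],[0,0,0,0,0,-2,0.3],[0,0,0,0,0,-3,0.3],[0,0,0,0,0,-3,0.3]],
  ],
)

```text
t: 7.75
tool_pos: [0.5658, 0.009, 0.0428]
orientation: [[0.034, 0.999, 0.0], [0.999, -0.034, 0.0], [0.0, 0.0, -1.0]]
contact_force: [-0.4, -0.2, -2.6]
width: 0.0494
```

jog_arm(
  targets=[
    [[0,0,0,0,-2,-0.5,0.3],[0,0,0,0,-2,-1,0.3],[0,0,0,0,-2,-1.5,0.3],[0,0,0,0,-2,-1.5,0.3]],
  ],
)

```text
t: 8.15
tool_pos: [0.5659, 0.0068, 0.0422]
orientation: [[0.034, 0.999, 0.001], [0.999, -0.034, -0.001], [-0.001, 0.001, -1.0]]
contact_force: [-1.6, -0.7, 6.2]
width: 0.0498
```

Contact at the pad: the force swung from -2.6 to +6.2 N at the expected height. Releasing and rising.

jog_arm(
  targets=[
    [[0,0,0,0,0,0,0.5],[0,0,0,0,0,0,0.8],[0,0,0,0,0,0,0.9],[0,0,0,0,0,0,0.9],[0,0,0,0,0,10,0.9],[0,0,0,0,0,30,0.9],[0,0,0,0,0,60,0.9],[0,0,0,0,0,100,0.9],[0,0,0,0,0,140,0.9],[0,0,0,0,-20,160,0.9],[0,0,0,0,-40,160,0.9],[0,0,0,0,-40,160,0.9]],
  ],
)

```text
t: 9.35
tool_pos: [0.5659, -0.0367, 0.2024]
orientation: [[0.039, 0.999, 0.001], [0.999, -0.039, -0.003], [-0.003, 0.001, -1.0]]
contact_force: [1.3, 0.3, -0.9]
width: 0.079
```

```bash
cat > st.py <<'E'
from h import *
import sys
s=ctrl.sense();c=ctrl.capture("wrist");X=cloud(c,s);f=c["frame"].astype(int)
print(s["t"],"tcp",s["tool_pos"].round(4),s["contact_force"].round(1))
m=(X[...,2]>.064)&(X[...,2]<.075)&(abs(X[...,1]-.007)<.035)&(abs(X[...,0]-.565)<.04)
if m.sum()>50: print("block top",rect(X,m),np.nanmedian(X[...,2][m]))
t=ctrl.capture("top");Y=cloud(t);g=t["frame"].astype(int)
m=(g[...,0]>g[...,1]+70)&(g[...,0]>g[...,2]+70)&(Y[...,2]>.08)&(Y[...,2]<.13)&(np.hypot(Y[...,0]-.5713,Y[...,1]-.1664)<.085)
if m.sum()>5:
    r=rect(Y,m);p=np.array(r[0][0:2])/1000;print("knob",r)
m=(g[...,0]>g[...,2]+60)&(Y[...,2]>.07)&(Y[...,2]<.085)&(np.hypot(Y[...,0]-.5713,Y[...,1]-.1664)<.02)
if m.sum()>3: print("cap",rect(Y,m))
a=np.hstack([cv2.resize(t["frame"][150:235,160:310],(525,298),interpolation=cv2.INTER_CUBIC)])
w=cv2.resize(c["frame"],(525,394),interpolation=cv2.INTER_AREA)[:300]
cv2.imwrite("pics/"+sys.argv[1],cv2.cvtColor(np.vstack([a,w]),cv2.COLOR_RGB2BGR))
E
python3 st.py s1.png
```

```text
9.35 tcp [ 0.5659 -0.0367  0.2024] [ 1.3  0.3 -0.9]
block top (((566.52197265625, 6.843214988708496), (35.56713104248047, 49.7314338684082), 87.94750213623047), array([0.56670207, 0.00721771], dtype=float32), 1835) 0.06937461141368037
knob (((603.138671875, 210.06106567382812), (18.918893814086914, 17.913738250732422), 1.1406409740447998), array([0.6028409, 0.2101061], dtype=float32), 46)
cap (((570.5158081054688, 166.8072967529297), (11.435420989990234, 10.126727104187012), 47.014957427978516), array([0.57083523, 0.16595274], dtype=float32), 17)
```

View pics/s1.png

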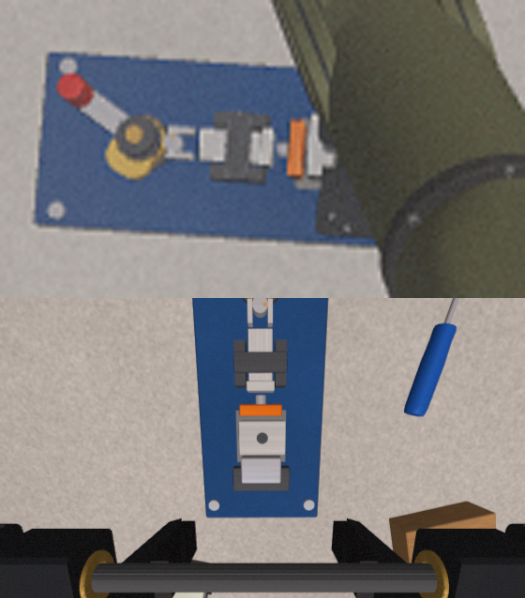

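The block stands upright in the nest. Its top is at 69 mm, the centre at (0.5665, 0.007), and it is square with the fixture. The knob is at (0.603, 0.2105) and the shaft at (0.571, 0.1665), which gives a radius of 54 mm, as specified. Going above the knob with the jaws turned so that they squeeze roughly along the later push direction.

jog_arm(
  targets=[
    [[0,0,0.08,4,25,0,0.5],[0,0,0.16,8,55,0,0.5],[0,0,0.25,12,85,0,0.5],[0,0,0.35,16,115,0,0.5],[0,0,0.45,20,145,0,0.5],[0,0,0.55,25,175,0,0.5],[0,0,0.65,30,205,0,0.5],[0,0,0.75,34,230,0,0.5],[0,0,0.85,36,245,0,0.5],[0,0,0.9,37,247,0,0.5],[0,0,0.9,37,247,0,0.5],[0,0,0.9,37,247,0,0.5]],
  ],
)

```text
t: 10.65
tool_pos: [0.602, 0.2147, 0.2008]
orientation: [[-0.762, 0.648, -0.001], [0.648, 0.762, -0.0], [0.001, -0.001, -1.0]]
contact_force: [-0.2, -0.6, -0.3]
width: 0.0442
```

```bash
python3 - <<'E'
from h import *
s=ctrl.sense();c=ctrl.capture("wrist");X=cloud(c,s);f=c["frame"].astype(int)
print(s["t"],s["tool_pos"].round(4),s["joint_pos"].round(0),s["width"])
print("knob px",proj(c,(.603,.2105,.116),s))
m=(f[...,0]>f[...,1]+60)&(f[...,0]>f[...,2]+60)&(X[...,2]>.11)&(X[...,2]<.13)
print(m.sum(), rect(X,m) if m.sum()>20 else 0)
t=ctrl.capture("top");Y=cloud(t);g=t["frame"].astype(int)
for n,Z,k in(("w",X,f),("t",Y,g)):
    dx=Z[...,0]-.571;dy=Z[...,1]-.1665;r=np.hypot(dx,dy)
    m=(k[...,0]>k[...,2]+50)&(k[...,1]>k[...,2]+25)&(Z[...,2]>.035)&(Z[...,2]<.052)&(r<.036)&(r>.023)
    a=np.degrees(np.arctan2(dy,dx))[m]%360
    if m.sum():print(n,m.sum(),np.percentile(a,[2,50,98]).round(),r[m].max(),np.histogram(a,np.arange(0,361,20))[0])
E
```

```text
10.65 [0.602  0.2147 0.2008] [ -4.  46. -38.  88.  32.  58.  -1.] 0.044211639303764844
knob px [278. 208.]
451 (((601.610107421875, 212.37294006347656), (20.423053741455078, 20.35847282409668), 42.60432815551758), array([0.6012873 , 0.21291766], dtype=float32), 451)
w 395 [100. 144. 276.] 0.03331965910895441 [  0   0   0   0   8  69 103  90  80  33   1   0   0   8   3   0   0   0]
```

The wrist view puts the knob at (0.602, 0.212), angle about 56°. The lobe middle is at about 145°, so the flat should need about 123° of turn. Descending and gripping the knob.

jog_arm(
  targets=[
    [[0,0,0,0,-3,-25,0.5],[0,0,0,0,-3,-50,0.5],[0,0,0,0,-3,-70,0.5],[0,0,0,0,-3,-88,0.5],[0,0,0,0,-3,-100,0.5],[0,0,0,0,-3,-106,0.5],[0,0,0,0,-3,-106,0.5],[0,0,0,0,-3,-106,0.2],[0,0,0,0,-3,-106,0.1],[0,0,0,0,-3,-106,0.1],[0,0,0,0,-3,-106,0.1],[0,0,0,0,-3,-106,0.1]],
  ],
)

```text
t: 11.95
tool_pos: [0.6032, 0.2112, 0.096]
orientation: [[-0.762, 0.648, 0.001], [0.648, 0.762, 0.0], [-0.001, 0.001, -1.0]]
contact_force: [0.7, -1.0, 3.2]
width: 0.0209
```

```bash
python3 - <<'E'
from h import *
s=ctrl.sense();p=s["tool_pos"];print(p.round(4),s["width"],s["contact_force"].round(1))
C=np.array([.5708,.1668]);v=p[:2]-C;r=np.hypot(*v);a0=np.degrees(np.arctan2(v[1],v[0]));print(r,a0)
for d in range(0,151,5):
    a=np.radians(a0+d);print(d,(1000*(C+.055*np.array([np.cos(a),np.sin(a)])-p[:2])).round(1).tolist(),end="; ")
E
```

```text
[0.6032 0.2112 0.096 ] 0.02086554844886113 [ 0.7 -1.   3.2]
0.054997162267016446 53.90599022778557
0 [0.0, 0.0]; 5 [-4.0, 2.7]; 10 [-8.2, 5.0]; 15 [-12.6, 6.9]; 20 [-17.2, 8.4]; 25 [-21.8, 9.5]; 30 [-26.6, 10.2]; 35 [-31.3, 10.5]; 40 [-36.1, 10.4]; 45 [-40.9, 9.9]; 50 [-45.6, 8.9]; 55 [-50.2, 7.6]; 60 [-54.7, 5.8]; 65 [-59.0, 3.7]; 70 [-63.1, 1.2]; 75 [-66.9, -1.6]; 80 [-70.5, -4.8]; 85 [-73.8, -8.3]; 90 [-76.8, -12.0]; 95 [-79.5, -16.0]; 100 [-81.8, -20.2]; 105 [-83.7, -24.6]; 110 [-85.2, -29.2]; 115 [-86.4, -33.9]; 120 [-87.1, -38.6]; 125 [-87.4, -43.4]; 130 [-87.3, -48.2]; 135 [-86.7, -53.0]; 140 [-85.8, -57.7]; 145 [-84.4, -62.3]; 150 [-82.7, -66.7];
```

jog_arm(
  targets=[
    [[0,0,0,-2,1.4,0,0.1],[0,0,0,-4,2.7,0,0.1],[0,0,0,-8.2,5,0,0.1],[0,0,0,-12.6,6.9,0,0.1],[0,0,0,-17.2,8.4,0,0.1],[0,0,0,-21.8,9.5,0,0.1],[0,0,0,-26.6,10.2,0,0.1],[0,0,0,-31.3,10.5,0,0.1],[0,0,0,-36.1,10.4,0,0.1],[0,0,0,-40.9,9.9,0,0.1],[0,0,0,-45.6,8.9,0,0.1],[0,0,0,-45.6,8.9,0,0.1]],
  ],
)

```text
t: 13.15
tool_pos: [0.557, 0.2194, 0.0958]
orientation: [[-0.762, 0.648, 0.001], [0.648, 0.762, -0.001], [-0.001, -0.001, -1.0]]
contact_force: [-0.3, -2.0, 5.6]
width: 0.0203
```

jog_arm(
  targets=[
    [[0,0,0,-4.6,-1.3,0,0.1],[0,0,0,-9.1,-3.1,0,0.1],[0,0,0,-13.4,-5.2,0,0.1],[0,0,0,-17.5,-7.7,0,0.1],[0,0,0,-19.4,-9.1,0,0.1],[0,0,0,-21.3,-10.5,0,0.1],[0,0,0,-23.1,-12.1,0,0.1],[0,0,0,-24.9,-13.7,0,0.1],[0,0,0,-24.9,-13.7,0,0.1]],
  ],
)

```text
t: 14.05
tool_pos: [0.5343, 0.207, 0.0959]
orientation: [[-0.761, 0.648, 0.004], [0.648, 0.761, 0.002], [-0.002, 0.004, -1.0]]
contact_force: [4.3, 0.8, 2.4]
width: 0.0204
```

```bash
cat > cr.py <<'E'
from h import *
import sys
s=ctrl.sense();p=s["tool_pos"];C=np.array([.5708,.1668]);v=p[:2]-C;a=np.arctan2(v[1],v[0])
F=s["contact_force"][:2];tg=np.array([-np.sin(a),np.cos(a)])
print("t",s["t"],p.round(4),"r",np.hypot(*v).round(4),"turn",np.degrees(a)%360-53.9,"Ftan",F@tg,"Frad",F@v/np.hypot(*v))
t=ctrl.capture("top");Y=cloud(t);g=t["frame"].astype(int)
m=(g[...,0]>g[...,2]+80)&(g[...,1]>g[...,2]+20)&(g[...,0]>g[...,1]+30)&(abs(Y[...,1]-.035)<.03)&(abs(Y[...,0]-.566)<.04)&(Y[...,2]>.045)
if m.sum()>5: print("jaw",rect(Y,m))
m=(Y[...,2]>.062)&(Y[...,2]<.077)&(abs(Y[...,1]-.007)<.032)&(abs(Y[...,0]-.566)<.04)
if m.sum()>5: print("block",rect(Y,m))
if len(sys.argv)>1: save(t,sys.argv[1],(160,150,310,235),5)
E
python3 cr.py
```

```text
t 14.05 [0.5343 0.207  0.0959] r 0.0543 turn 78.3327551169944 Ftan -3.6932815972022794 Frad -2.274667970927933
jaw (((565.8037719726562, 26.535572052001953), (9.653547286987305, 42.1178092956543), 87.08379364013672), array([0.5657272 , 0.02656353], dtype=float32), 53)
block (((566.3607788085938, 8.455918312072754), (49.679054260253906, 46.71079635620117), 0.11740563809871674), array([0.56490767, 0.00329017], dtype=float32), 229)
```

jog_arm(
  targets=[
    [[0,0,0,-1.7,-1.7,0,0.1],[0,0,0,-3.3,-3.5,0,0.1],[0,0,0,-4.8,-5.3,0,0.1],[0,0,0,-6.3,-7.2,0,0.1],[0,0,0,-6.3,-7.2,0,0.1]],
  ],
)

```text
t: 14.6
tool_pos: [0.5289, 0.2016, 0.096]
orientation: [[-0.762, 0.648, 0.006], [0.648, 0.762, 0.006], [-0.001, 0.008, -1.0]]
contact_force: [6.8, 2.6, -0.7]
width: 0.0201
```

```bash
python3 cr.py
```

```text
t 14.6 [0.5289 0.2016 0.096 ] r 0.0545 turn 86.35550228966008 Ftan -6.378280428289039 Frad -3.5626960329907575
jaw (((565.8477172851562, 24.97856903076172), (41.479732513427734, 9.06227970123291), 1.7562568187713623), array([0.56877255, 0.02588179], dtype=float32), 52)
block (((566.029296875, 3.351938247680664), (47.780982971191406, 51.83311080932617), 79.12218475341797), array([0.5655159 , 0.00262605], dtype=float32), 229)
```

jog_arm(
  targets=[
    [[0,0,0,-1.4,-2,0,0.1],[0,0,0,-2.7,-4,0,0.1],[0,0,0,-3.9,-6.1,0,0.1],[0,0,0,-5,-8.2,0,0.1],[0,0,0,-5,-8.2,0,0.1]],
  ],
)

```text
t: 15.15
tool_pos: [0.5235, 0.1939, 0.096]
orientation: [[-0.762, 0.647, 0.005], [0.648, 0.762, 0.006], [0.0, 0.008, -1.0]]
contact_force: [6.4, 3.5, -1.5]
width: 0.0203
```

```bash
python3 cr.py
```

```text
t 15.15 [0.5235 0.1939 0.096 ] r 0.0545 turn 96.30922893754015 Ftan -6.208838641418967 Frad -3.795546827225725
jaw (((566.1249389648438, 25.06052017211914), (41.42521286010742, 8.986794471740723), 1.1508959531784058), array([0.56878906, 0.02601582], dtype=float32), 50)
block (((566.3472290039062, 5.120756149291992), (43.55183792114258, 50.02003860473633), 89.18077850341797), array([0.56530386, 0.00246484], dtype=float32), 222)
```

jog_arm(
  targets=[
    [[0,0,0,-0.8,-1.8,0,0.1],[0,0,0,-1.6,-3.5,0,0.1],[0,0,0,-1.9,-4.4,0,0.1],[0,0,0,-1.9,-4.4,0,0.1]],
  ],
)

```text
t: 15.6
tool_pos: [0.5211, 0.1891, 0.0959]
orientation: [[-0.762, 0.647, 0.004], [0.647, 0.762, 0.005], [0.0, 0.007, -1.0]]
contact_force: [4.5, 2.8, 1.2]
width: 0.0202
```

```bash
python3 cr.py
```

```text
t 15.6 [0.5211 0.1891 0.0959] r 0.0545 turn 101.98678252116696 Ftan -4.344706898367949 Frad -2.953986951295498
jaw (((567.3965454101562, 25.06272315979004), (38.20208740234375, 9.08407211303711), 1.6238737106323242), array([0.57133603, 0.02599049], dtype=float32), 46)
block (((566.6190185546875, 6.577812194824219), (45.38343048095703, 50.49992752075195), 87.73626708984375), array([0.5652758 , 0.00270502], dtype=float32), 228)
```

jog_arm(
  targets=[
    [[0,0,0,-0.7,-1.8,0,0.1],[0,0,0,-1.3,-3.7,0,0.1],[0,0,0,-1.5,-4.6,0,0.1],[0,0,0,-1.5,-4.6,0,0.1]],
  ],
)

```text
t: 16.05
tool_pos: [0.5186, 0.1825, 0.0958]
orientation: [[-0.762, 0.648, 0.002], [0.648, 0.762, 0.001], [-0.001, 0.002, -1.0]]
contact_force: [4.3, 0.6, 4.6]
width: 0.02
```

```bash
python3 cr.py
```

```text
t 16.05 [0.5186 0.1825 0.0958] r 0.0545 turn 109.39527629739968 Ftan -1.7740442020258 Frad -3.940927022955116
jaw (((570.5499267578125, 25.12449836730957), (31.94064712524414, 8.967652320861816), 1.0159573554992676), array([0.5721493, 0.0261784], dtype=float32), 39)
block (((566.2627563476562, 4.952310562133789), (49.830047607421875, 43.604270935058594), 0.054464250802993774), array([0.56558335, 0.00230689], dtype=float32), 218)
```

jog_arm(
  targets=[
    [[0,0,0,-0.5,-1.9,0,0.1],[0,0,0,-1,-3.8,0,0.1],[0,0,0,-1.2,-4.7,0,0.1],[0,0,0,-1.2,-4.7,0,0.1]],
  ],
)

```text
t: 16.5
tool_pos: [0.5172, 0.1772, 0.0958]
orientation: [[-0.762, 0.648, 0.002], [0.648, 0.762, 0.0], [-0.001, 0.001, -1.0]]
contact_force: [4.5, 0.1, 5.5]
width: 0.0203
```

```bash
python3 cr.py
```

```text
t 16.5 [0.5172 0.1772 0.0958] r 0.0546 turn 115.15193478701016 Ftan -0.9943202536651132 Frad -4.408250055983197
jaw (((573.2730102539062, 25.302734375), (26.572004318237305, 8.948531150817871), 1.0860872268676758), array([0.57479537, 0.02512594], dtype=float32), 34)
block (((566.6655883789062, 4.487707138061523), (50.005699157714844, 49.200233459472656), 1.5354795455932617), array([0.56741303, 0.00083467], dtype=float32), 215)
```

jog_arm(
  targets=[
    [[0,0,0,-0.3,-1.9,0,0.1],[0,0,0,-0.6,-3.8,0,0.1],[0,0,0,-0.7,-4.7,0,0.1],[0,0,0,-0.7,-4.7,0,0.1]],
  ],
)

```text
t: 16.95
tool_pos: [0.5164, 0.1727, 0.0958]
orientation: [[-0.762, 0.648, 0.002], [0.648, 0.762, 0.001], [-0.001, 0.002, -1.0]]
contact_force: [4.6, 1.3, 5.1]
width: 0.02
```

```bash
python3 cr.py
```

```text
t 16.95 [0.5164 0.1727 0.0958] r 0.0547 turn 119.92663618024284 Ftan -1.7639313934774437 Frad -4.421131698798752
jaw (((576.0166625976562, 25.274633407592773), (21.064613342285156, 8.941507339477539), 1.8323653936386108), array([0.5772345 , 0.02426888], dtype=float32), 29)
block (((566.8017578125, 1.911336898803711), (42.771331787109375, 49.50947189331055), 82.31317901611328), array([ 5.6859076e-01, -1.5124079e-04], dtype=float32), 195)
```

jog_arm(
  targets=[
    [[0,0,0,-0.1,-1.2,0,0.1],[0,0,0,-0.2,-2.4,0,0.1],[0,0,0,-0.2,-2.4,0,0.1]],
  ],
)

```text
t: 17.3
tool_pos: [0.5163, 0.171, 0.0958]
orientation: [[-0.762, 0.648, 0.002], [0.648, 0.762, 0.002], [-0.0, 0.003, -1.0]]
contact_force: [5.3, 2.2, 4.4]
width: 0.0203
```

```bash
python3 cr.py
```

```text
t 17.3 [0.5163 0.171  0.0958] r 0.0547 turn 121.68052623483152 Ftan -2.5659745397806066 Frad -5.10170657800299
jaw (((577.29296875, 25.3663387298584), (18.954849243164062, 8.92023754119873), 2.006401300430298), array([0.5774054 , 0.02412418], dtype=float32), 27)
block (((568.0423583984375, 4.111225128173828), (47.524497985839844, 48.772193908691406), 79.22334289550781), array([ 5.7041955e-01, -1.4056302e-04], dtype=float32), 194)
```

jog_arm(
  targets=[
    [[0,0,0,-0.1,-1.2,0,0.1],[0,0,0,-0.1,-2.4,0,0.1],[0,0,0,-0.1,-2.4,0,0.1]],
  ],
)

```text
t: 17.65
tool_pos: [0.5162, 0.1695, 0.0958]
orientation: [[-0.762, 0.647, 0.002], [0.647, 0.762, 0.003], [0.001, 0.004, -1.0]]
contact_force: [4.0, 3.1, 4.6]
width: 0.0202
```

```bash
python3 cr.py c1.png
```

```text
t 17.65 [0.5162 0.1695 0.0958] r 0.0547 turn 123.24257939013819 Ftan -3.332680156243768 Frad -3.7900301908522795
jaw (((577.4075927734375, 25.312030792236328), (18.097618103027344, 9.054381370544434), 1.3850507736206055), array([0.57765776, 0.02405067], dtype=float32), 26)
block (((567.0225219726562, 5.622894287109375), (43.42295455932617, 48.79865264892578), 87.6067123413086), array([ 5.7095683e-01, -4.0605725e-04], dtype=float32), 178)
```

View pics/c1.png

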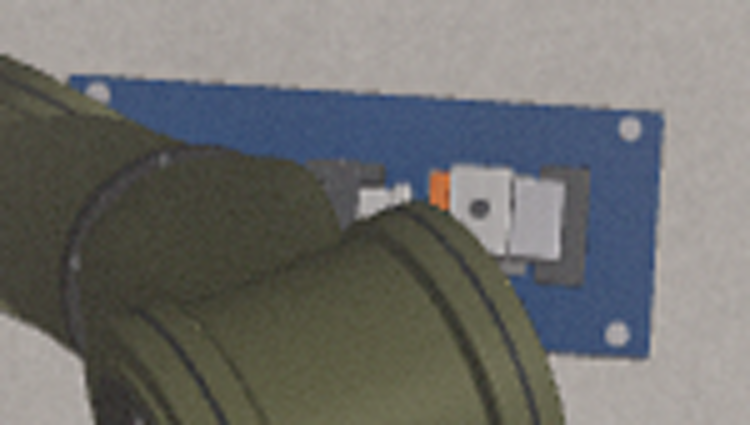

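The block now lies against the anvil at (510,210), with the jaw behind it at (440,187). The force is rising, so I'll back off a little to separate friction from the cam's slope.

jog_arm(
  targets=[
    [[0,0,0,0.1,1.2,0,0.1],[0,0,0,0.2,2.4,0,0.1],[0,0,0,0.2,2.4,0,0.1],[0,0,0,0.2,2.4,0,0.1]],
  ],
)

```text
t: 18.1
tool_pos: [0.5162, 0.1701, 0.0958]
orientation: [[-0.762, 0.648, 0.001], [0.648, 0.762, 0.0], [-0.001, 0.001, -1.0]]
contact_force: [3.9, 0.4, 5.7]
width: 0.0204
```

```bash
python3 cr.py
```

```text
t 18.1 [0.5162 0.1701 0.0958] r 0.0547 turn 122.67927543885932 Ftan -0.6091827020348345 Frad -3.8851089119371527
jaw (((577.3782958984375, 25.37704849243164), (18.2004451751709, 8.813240051269531), 1.514198899269104), array([0.5777081, 0.0253424], dtype=float32), 26)
block (((566.614501953125, 1.8835010528564453), (50.19761657714844, 49.76976776123047), 0.13950097560882568), array([ 5.7047087e-01, -4.7307291e-05], dtype=float32), 186)
```

jog_arm(
  targets=[
    [[0,0,0,0.2,1.2,0,0.1],[0,0,0,0.4,2.4,0,0.1],[0,0,0,0.4,2.4,0,0.1],[0,0,0,0.4,2.4,0,0.1]],
  ],
)

```text
t: 18.55
tool_pos: [0.5164, 0.1714, 0.0957]
orientation: [[-0.761, 0.648, 0.001], [0.648, 0.761, -0.002], [-0.002, -0.001, -1.0]]
contact_force: [4.4, -1.7, 7.3]
width: 0.0208
```

```bash
python3 cr.py
```

```text
t 18.55 [0.5164 0.1714 0.0957] r 0.0546 turn 121.28599412153858 Ftan 1.3611389225526647 Frad -4.482758542907308
jaw (((575.98046875, 25.257892608642578), (21.19976806640625, 8.94417953491211), 2.4953644275665283), array([0.5770244 , 0.02416335], dtype=float32), 29)
block (((566.259033203125, 4.607013702392578), (51.56047821044922, 47.04170227050781), 5.971688270568848), array([5.7015395e-01, 2.1988623e-04], dtype=float32), 201)
```

Forward and backward forces at 121.5° are -2.6 and +1.4 N. That is about 2 N of friction with a near-zero slope, so mid-flat is at about 120–121°. Easing the side load, then letting go and rising.

jog_arm(
  targets=[
    [[0,0,0,1,-0.4,0,0.1],[0,0,0,2,-0.8,0,0.1],[0,0,0,2,-0.8,0,0.1],[0,0,0,2,-0.8,0,0.3],[0,0,0,2,-0.8,0,0.45],[0,0,0,2,-0.8,0,0.5],[0,0,0,2,-0.8,0,0.5],[0,0,0,2,-0.8,10,0.5],[0,0,0,2,-0.8,30,0.5],[0,0,0,2,-0.8,60,0.5],[0,0,0,2,-0.8,100,0.5],[0,0,0,2,-0.8,130,0.5]],
  ],
)

```text
t: 19.8
tool_pos: [0.5179, 0.172, 0.2279]
orientation: [[-0.762, 0.648, 0.001], [0.648, 0.762, 0.001], [-0.0, 0.001, -1.0]]
contact_force: [1.2, 0.6, -0.9]
width: 0.0439
```

jog_arm(
  targets=[
    [[0,0,-0.1,-5,-40,0,0.5],[0,0,-0.25,-5,-85,0,0.5],[0,0,-0.4,-5,-130,0,0.5],[0,0,-0.55,-5,-175,10,0.5],[0,0,-0.7,-5,-220,20,0.5],[0,0,-0.85,-5,-260,30,0.5],[0,0,-0.9,-5,-290,40,0.5],[0,0,-0.9,-5,-300,40,0.5],[0,0,-0.9,-5,-300,40,0.5],[0,0,-0.9,-5,-300,40,0.5]],
  ],
)

```text
t: 20.8
tool_pos: [0.5128, -0.1261, 0.2651]
orientation: [[0.031, 1.0, -0.001], [1.0, -0.031, 0.002], [0.002, -0.001, -1.0]]
contact_force: [0.5, -0.1, 0.1]
width: 0.0439
```

```bash
cat > fin.py <<'E'
from h import *
s=ctrl.sense();print(s["t"],s["tool_pos"].round(3),s["contact_force"].round(1))
t=ctrl.capture("top");w=ctrl.capture("wrist")
a=cv2.resize(t["frame"][150:235,160:310],(600,340),interpolation=cv2.INTER_CUBIC)
b=cv2.resize(w["frame"][:240],(600,257))
cv2.imwrite("pics/fin.png",cv2.cvtColor(np.vstack([a,b]),cv2.COLOR_RGB2BGR))
C=(.5708,.1668)
for n,c,st in(("top",t,None),("wrist",w,s)):
    Y=cloud(c,st);g=c["frame"].astype(int);r=np.hypot(Y[...,0]-C[0],Y[...,1]-C[1])
    m=(g[...,0]>g[...,1]+70)&(g[...,0]>g[...,2]+70)&(Y[...,2]>.09)&(Y[...,2]<.13)&(r<.085)
    if m.sum()>8:
        q=np.array(rect(Y,m)[0][0])/1000;print(n,"knob",q,np.degrees(np.arctan2(q[1]-C[1],q[0]-C[0]))%360-53.9)
    m=(g[...,0]>g[...,2]+50)&(g[...,1]>g[...,2]+25)&(Y[...,2]>.035)&(Y[...,2]<.052)&(r<.036)&(r>.023)
    if m.sum()>8: print(n,"lobe",np.percentile(np.degrees(np.arctan2(Y[...,1]-C[1],Y[...,0]-C[0]))[m]%360,[3,50,97]))
    m=(Y[...,2]>.065)&(Y[...,2]<.074)&(abs(Y[...,1]-.005)<.03)&(abs(Y[...,0]-.566)<.04)
    if m.sum()>8: print(n,"block",rect(Y,m),np.nanmedian(Y[...,2][m]))
E
python3 fin.py
```

```text
20.8 [ 0.513 -0.126  0.265] [ 0.5 -0.1  0.1]
top knob [0.51628387 0.17083478] 121.86721519121741
top lobe [224.20639112 263.86123683 308.65733351]
top block (((566.5746459960938, 1.726522445678711), (35.6766471862793, 50.345672607421875), 87.62682342529297), array([0.56526273, 0.0021187 ], dtype=float32), 211) 0.06954867873290473
wrist block (((566.3776245117188, 0.9772872924804688), (35.54840087890625, 50.02437973022461), 87.93576049804688), array([0.56623316, 0.00134616], dtype=float32), 1538) 0.06930648834255031
```

View pics/fin.png

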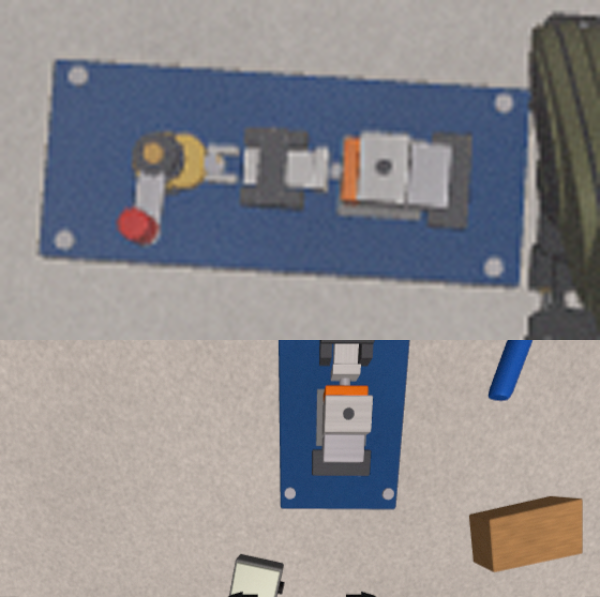

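The last view shows the crank still where I left it, with the knob at (137,225). The lobe points at the roller (224° to 308°, middle 266°, where 268° is ideal). The block is pinned between the orange jaw and the anvil, and the gripper is clear. Handing in.

```bash
python3 -c "
from bench import ctrl
print(ctrl.close_job(),ctrl.sense()['t'])"
```

```text
the job is handed in; nothing more can be done
the job is handed in; nothing more can be done
```

I stood the grey block upright in the nest and let go. Then I turned the crank about 121° counter-clockwise by the knob, into the cam's flat, released it and handed in, with the clock last read at 20.8 s of the 72 s allowed. I touched nothing else on the bench.

**Cam:** After release the crank stayed put at 121.9° of turn, about a second after the gripper had left it. The lobe's middle measured about 264–266° against the ideal 268°, which is inside the flat (±14°). In the flat, the push was about 2.6 N forwards and 1.4 N the other way, which is mostly friction.

**Turning back:** On the way I went about 2–3° past mid-flat, to 123°, and eased back about 2°. So the last bit of turning was clockwise, and I never crossed the second nose.

**Block:** It is upright with its top at 69 mm and square to the fixture to within about 0.5°. It moved about 6 mm to the anvil and the jaw sits against it. It stands 1.0–1.5 mm to the side of the nest point in x.

**Disagreements:** My first, rough view of the lobe put mid-flat at about 123° of turn, while the forces put it at 120–121°. The two cameras differ by about 0.8 mm on the block's final y.

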